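# Refill the spool-clamp rack

### The arm

A 7-joint arm with a two-finger parallel gripper is mounted at the origin on the work surface. World frame = base frame: x ahead of the robot, y to its left, z up, the work surface at z = 0. Lengths are in m, angles in rad, forces in N, time in s.
With the tool pointing down it reaches from about 0.4 to 0.85 m from the base axis. Payload 10.4 kg.
Tool frame: the origin (TCP) lies between the finger pads; the fingertips stand 22 mm ahead of it and the grasp point (between the pads) lies 3 mm ahead of it; z points along the fingers, y is the line along which they close (so a half turn about z gives the same grasp; the last joint's range is limited). The gripper opens to 85 mm and grips with 20 to 120 N. Pads are 22 mm wide; open, the fingers measure 114 mm over their backs; the gripper's body (76 mm by 85 mm) begins 54 mm behind the grasp point. The pads swing forward as they close: fully open they stand 13 mm farther back than shut.
Start: joints at [1.146, 0.332, -0.065, 1.46, 0.022, 1.35, -0.088], TCP at [0.244, -0.575, 0.253] pointing down, gripper open.
Joint ranges: [-2.6, 2.6], [-0.5, 2.12], [-1.47, 1.34], [0.16, 2.42], [-1.27, 4.41], [0.06, 2.06], [-2.6, 2.6]. Speed limits (rad/s): [2.22, 2.22, 2.79, 2.79, 3.14, 3.14, 3.14].

### API

Orientations are given as a unit quaternion [x, y, z, w].
In Python, from workcell import manip, camera, ticket, boxes_of, outline_of gives the robot as it stands.
- The arm moves only by the tool carry_out, never from a script. Its argument "deltas" is a list of rows, each a list of 5 numbers: the shift along the tool's x, y, z as a fraction of full scale, then the turn about the tool's z as a fraction of full scale, then the opening, from -1 (shut) to 1 (fully open), so that 0 is half open. In form: [[tx, ty, tz, spin, gripper], ...]. A call has 1 to 20 rows; each row is the pose to reach, as a shift and turn from the pose commanded when the call began, along the tool's axes at that moment; what a row does not reach only later rows make up. Full scale, the value 1, is 150 mm for a shift and 30 degrees for a turn. A row lasts 1/8 s, in which the tool goes at most 62.5 mm and 10.7 degrees, less where a joint would pass 70% of its speed; a pose out of reach is approached as far as the arm can. A call with a number of a shift or a turn outside -1 to 1 is refused whole. A call with a gripper value outside its range is refused whole. The fingers move at their own pace and stop on an object; "force" is the grip in N (left out, the last holds). Time passes only in rows, so rows that repeat a pose let the fingers close. It gives the time, the measured TCP pose, the force, the opening and the grip force at its end, in the units of the state.
- manip.get_obs(): the state, without advancing time (a new reading comes with each control period).
- camera(name): name is "scene" or "side" or "wrist"; returns a dict with "img" (400x640x3 uint8, red, green, blue), "depth" (400x640 float32, m along the optical axis (not along the pixel's ray), 0 where there is no reading), "vertical_fov" (degrees; the focal length in pixels is half the picture's height over the tangent of half this angle, whatever the lens; pixels are square), "cx", "cy" (the principal point, pixels), "R" (3x3) and "t" (3): a world point X has camera coordinates R X + t. Camera axes: x right, y down, z forward; pixel columns grow to the right and rows downward; lengths in m; the calibration is good to about 2 mm. A picture is of the moment at which its call begins.
- ticket.hand_in(): hands the job in; it is judged then, once.
Trained networks look in a picture, given as the dict that the camera call returned (one of the last four; its "shot" number tells which), for a name from the list of things; names that differ only in an ending like _2 or _b are one class to them, and where a whole thing is asked for, a point or a joint stands for the part that bears it (a point fixed in the world has none). Each returns a list of dicts, best first, with "conf" (0 to 1); they miss things now and then, are a little off and sometimes report something else, mostly with a low value. They report only what shows in the picture. A call takes as long as a camera call.
- boxes_of(query, picture): "position" ([x, y, z] in m, in world coordinates, good to about 4 mm: the middle of the surface that is visible of it).
- outline_of(query, picture): "region" (400x640 bool, what is visible of it).
The state is a dict: "clock": time; "joint_pos": joint angles; "joint_velocities": joint speeds; "tau": joint torques, N m; "position": TCP position; "ee_rot": TCP orientation; "ft_force": force on the tool from outside, world axes, zero at the start; "torque": the same for the moment, N m; "grip_width": opening from 0.0 (shut) to 1.0 (fully open); "grasp_force": force on a finger pad.
Only numpy, scipy, OpenCV 4.12 (cv2) and the standard library are available. Lean on these libraries where they do the work, as an engineer would, in place of code of your own. Each camera call takes 0.05 s, during which the arm holds its last target. There are 200 camera calls.

### The job

Two cells of the dark wooden rack on the bench are empty. Take the two spare short spool clamps from the grey mat (the same as those in the rack; not the long one) and stand them upright in the empty cells, one in each, right down on the cell floor. Leave the clamps already in the rack, and everything else on the bench, where they are.

Things in the scene. Friction and masses are not known exactly. Their poses are not given: they have to be found in the camera images.
- rack: dark wood rack fixed to the bench, 154 x 228 mm (x, y) and 24 mm high: an open-topped grid of 2 (along its x) by 3 (along its y) square cells. Cells are 68 x 68 mm inside at 74 mm pitch, walls 6 mm thick, floor 5 mm thick, so each is 19 mm deep. Four cells each hold one clamp, two are empty; which ones varies. It may stand left or right and turned up to 20 degrees. Origin: centre of its underside.
- cell_1 (a point): centre of the floor of one rack cell, 5 mm above the bench, at (-37, 74) mm in the rack's frame.
- cell_2 (a point): centre of the floor of one rack cell, 5 mm above the bench, at (-37, 0) mm in the rack's frame.
- cell_3 (a point): centre of the floor of one rack cell, 5 mm above the bench, at (-37, -74) mm in the rack's frame.
- cell_4 (a point): centre of the floor of one rack cell, 5 mm above the bench, at (37, 74) mm in the rack's frame.
- cell_5 (a point): centre of the floor of one rack cell, 5 mm above the bench, at (37, 0) mm in the rack's frame.
- cell_6 (a point): centre of the floor of one rack cell, 5 mm above the bench, at (37, -74) mm in the rack's frame.
- clamp_1_c (a point): short spool clamp already standing in a cell of the rack (not always at the cell's centre): two turned light-wood spools with thin cork faces, screwed together into one upright cylinder 36 mm in diameter and 76 mm tall, with a steel wing nut (about 30 mm over its wings) on top; 96 mm tall in all, about 0.12 kg, rigid. Point: on its axis, half-way up, 48 mm above its foot; z along the axis.
- clamp_2_c (a point): short spool clamp already standing in a cell of the rack (not always at the cell's centre): two turned light-wood spools with thin cork faces, screwed together into one upright cylinder 36 mm in diameter and 76 mm tall, with a steel wing nut (about 30 mm over its wings) on top; 96 mm tall in all, about 0.12 kg, rigid. Point: on its axis, half-way up, 48 mm above its foot; z along the axis.
- clamp_3_c (a point): short spool clamp already standing in a cell of the rack (not always at the cell's centre): two turned light-wood spools with thin cork faces, screwed together into one upright cylinder 36 mm in diameter and 76 mm tall, with a steel wing nut (about 30 mm over its wings) on top; 96 mm tall in all, about 0.12 kg, rigid. Point: on its axis, half-way up, 48 mm above its foot; z along the axis.
- clamp_4_c (a point): short spool clamp already standing in a cell of the rack (not always at the cell's centre): two turned light-wood spools with thin cork faces, screwed together into one upright cylinder 36 mm in diameter and 76 mm tall, with a steel wing nut (about 30 mm over its wings) on top; 96 mm tall in all, about 0.12 kg, rigid. Point: on its axis, half-way up, 48 mm above its foot; z along the axis.
- spare_1_c (a point): spare short spool clamp standing upright on the grey mat, same as those in the rack: two turned light-wood spools with thin cork faces, screwed together into one upright cylinder 36 mm in diameter and 76 mm tall, with a steel wing nut (about 30 mm over its wings) on top; 96 mm tall in all, about 0.12 kg, rigid. Point: on its axis, half-way up, 48 mm above its foot; z along the axis. At least 90 mm from the axis of the next thing on the mat.
- spare_2_c (a point): spare short spool clamp standing upright on the grey mat, same as those in the rack: two turned light-wood spools with thin cork faces, screwed together into one upright cylinder 36 mm in diameter and 76 mm tall, with a steel wing nut (about 30 mm over its wings) on top; 96 mm tall in all, about 0.12 kg, rigid. Point: on its axis, half-way up, 48 mm above its foot; z along the axis. At least 90 mm from the axis of the next thing on the mat.
- long_clamp_c (a point): long spool clamp standing on the grey mat, to be left: same spools, but set 40 mm apart on a bare steel rod, 136 mm tall in all. Point: on its axis, 68 mm above its foot.
- wax_jar: amber glass jar, 52 mm in diameter, 60 mm tall, standing on the grey mat, to be left. Origin: centre of its underside.
- mat: grey bench mat, 260 x 250 mm, 4 mm thick, fixed, beside the rack (to its left or right); the two spares, the long clamp and the jar stand on it in any order. Origin: centre of its underside.
- sanding_block: cork sanding block, 45 x 100 x 30 mm, at the back, to be left. Origin: centre of its underside.
- neck_blank: guitar-neck blank, 240 x 60 mm, 50 mm high at its heel, lying at the left, to be left. Origin: under its middle.
- chisel: chisel with a wooden handle, 280 mm long along its x, lying at the right, to be left. Origin: under its middle.
- glue_bottle: white plastic glue bottle, 60 mm in diameter, 150 mm tall, at the back, to be left. Origin: centre of its underside.
- polish_tin: round brass tin, 84 mm in diameter, 50 mm high, at the back, to be left. Origin: centre of its underside.

How it is judged:
At the end, for the whole second after the job is handed in: Every one of the six rack cells has a short spool clamp's axis within 25 mm of its centre (anywhere inside the cell); all six clamps stand on the cell floor (centre 45 to 61 mm above the bench), upright within 10 degrees, and the two spares are at rest (horizontal distance between any of clamp_1_c, clamp_2_c, clamp_3_c, clamp_4_c, spare_1_c, spare_2_c and cell_1 below 0.025 m and horizontal distance between any of clamp_1_c, clamp_2_c, clamp_3_c, clamp_4_c, spare_1_c, spare_2_c and cell_2 below 0.025 m and horizontal distance between any of clamp_1_c, clamp_2_c, clamp_3_c, clamp_4_c, spare_1_c, spare_2_c and cell_3 below 0.025 m and horizontal distance between any of clamp_1_c, clamp_2_c, clamp_3_c, clamp_4_c, spare_1_c, spare_2_c and cell_4 below 0.025 m and horizontal distance between any of clamp_1_c, clamp_2_c, clamp_3_c, clamp_4_c, spare_1_c, spare_2_c and cell_5 below 0.025 m and horizontal distance between any of clamp_1_c, clamp_2_c, clamp_3_c, clamp_4_c, spare_1_c, spare_2_c and cell_6 below 0.025 m and height (world z) of clamp_1_c between 0.045 and 0.061 m and angle between each of clamp_1_c, clamp_2_c, clamp_3_c, clamp_4_c, spare_1_c, spare_2_c's own z axis and vertical below 0.175 rad and height (world z) of clamp_2_c between 0.045 and 0.061 m and height (world z) of clamp_3_c between 0.045 and 0.061 m and height (world z) of clamp_4_c between 0.045 and 0.061 m and height (world z) of spare_1_c between 0.045 and 0.061 m and height (world z) of spare_2_c between 0.045 and 0.061 m and linear speed of each of spare_1, spare_2 below 0.02 m/s); the robot touches nothing.
It fails at once if a clamp that was already in the rack is shifted by more than 15 mm (distance of any of clamp_1_c, clamp_2_c, clamp_3_c, clamp_4_c from where it was at the start of the episode above 0.015 m).
It fails at once if the long clamp, jar or another bystander is shifted by more than 20 mm (distance of any of long_clamp_c, wax_jar, sanding_block, neck_blank, chisel, glue_bottle, polish_tin from where it was at the start of the episode above 0.02 m).
It also fails if it takes over 54 s, if anything falls off the work surface, if the arm or the gripper's body presses on something with over 40 N, if the wrist force passes 120 N, or if a joint passes its speed limit or range.

## Working session

There is one attempt and no reset: what is moved stays moved. The work goes in short steps, Python scripts to look and compute and a tool call to move; the robot and the scene stay as the last step left them, time stands still between calls to the robot, and variables do not carry over. Pictures are saved under pics/ and viewed, at most 10 in all, crops included, and the job is handed in when it is done.

Besides the shell and the picture viewer there is one more tool, called after ">>>" as name([rows], argument=value, ...), one row to a line, values as JSON. carry_out: Moves the arm, as the interface text tells. Its arguments: {"type":"object","properties":{"deltas":{"type":"array","items":{"type":"array","items":{"type":"number"}}},"force":{"type":"number"}},"required":["deltas"]}

```bash
mkdir -p pics; cat > h.py <<'E'
import numpy as np, cv2
from workcell import manip, camera, ticket, boxes_of, outline_of
def cloud(p):
    h,w=p["depth"].shape; f=h/2/np.tan(np.radians(p["vertical_fov"])/2)
    v,u=np.mgrid[:h,:w]; d=p["depth"]
    c=np.stack([(u-p["cx"])/f*d,(v-p["cy"])/f*d,d],-1)
    return (c-p["t"])@p["R"]   # R^T (c-t)
def save(p,n): cv2.imwrite(f"pics/{n}.png",p["img"][:,:,::-1])
E
python3 - <<'E'
from h import *
o=manip.get_obs(); print({k:np.round(o[k],3) for k in("clock","position","ee_rot","grip_width")})
p=camera("scene"); save(p,"scene"); C=cloud(p)
print(p["t"],p["R"])
for q in ("clamp_1_c","spare_1_c","long_clamp_c","wax_jar","rack","mat","glue_bottle"):
    print(q)
    for r,b in zip(outline_of(q,p),boxes_of(q,p)):
        pass
    for b in boxes_of(q,p): print("  box",np.round(b["position"],3),round(b["conf"],2))
    for r in outline_of(q,p):
        m=r["region"]&(p["depth"]>0); P=C[m]; v,u=np.nonzero(m)
        if len(P): print("  out",round(r["conf"],2),"px",u.mean().round(),v.mean().round(),len(P),"lo",np.percentile(P,3,0).round(3),"hi",np.percentile(P,97,0).round(3))
E
```

```text
{'clock': np.float64(0.0), 'position': array([ 0.244, -0.575,  0.253]), 'ee_rot': array([ 0.98 ,  0.2  , -0.   , -0.001]), 'grip_width': np.float64(1.004)}
[ 0.25804953 -0.26905361  1.70291898] [[-0.42467146  0.90534639 -0.00143876]
 [ 0.5045807   0.23536395 -0.83066367]
 [-0.75169971 -0.35348513 -0.55677267]]
clamp_1_c
  box [0.565 0.102 0.062] 0.75
  box [0.538 0.193 0.013] 0.62
  out 0.58 px 387.0 208.0 1567 lo [ 0.438  0.061 -0.   ] hi [0.591 0.283 0.026]
  out 0.55 px 356.0 193.0 271 lo [0.546 0.077 0.016] hi [0.57  0.109 0.096]
  out 0.53 px 291.0 239.0 643 lo [ 0.774 -0.053  0.002] hi [0.819 0.041 0.031]
spare_1_c
  box [ 0.644 -0.212  0.053] 0.68
  out 0.54 px 257.0 186.0 268 lo [ 0.626 -0.231  0.006] hi [ 0.654 -0.2    0.092]
  out 0.2 px 387.0 208.0 1491 lo [0.438 0.061 0.001] hi [0.591 0.283 0.025]
long_clamp_c
  box [0.536 0.192 0.012] 0.72
  box [ 0.632 -0.09   0.086] 0.56
  out 0.56 px 294.0 188.0 255 lo [ 0.619 -0.1    0.011] hi [ 0.641 -0.074  0.127]
  out 0.26 px 275.0 167.0 217 lo [ 0.503 -0.236  0.012] hi [ 0.527 -0.209  0.092]
wax_jar
  box [ 0.511 -0.085  0.045] 0.55
  box [0.537 0.194 0.011] 0.16
  out 0.54 px 311.0 177.0 250 lo [ 0.484 -0.107  0.012] hi [ 0.525 -0.07   0.065]
rack
  box [0.538 0.194 0.017] 0.86
  out 0.7 px 387.0 208.0 1399 lo [0.439 0.061 0.001] hi [0.591 0.283 0.025]
mat
  box [ 0.603 -0.148  0.004] 0.76
  out 0.84 px 285.0 197.0 2236 lo [ 0.458 -0.265  0.001] hi [ 0.693 -0.034  0.006]
  out 0.46 px 291.0 239.0 665 lo [ 0.773 -0.055  0.   ] hi [0.819 0.041 0.031]
glue_bottle
  box [0.802 0.18  0.082] 0.8
  out 0.93 px 353.0 242.0 1044 lo [0.777 0.15  0.005] hi [0.817 0.201 0.15 ]
  out 0.69 px 284.0 196.0 2324 lo [ 0.455 -0.269  0.   ] hi [ 0.694 -0.033  0.006]
```

View pics/scene.png

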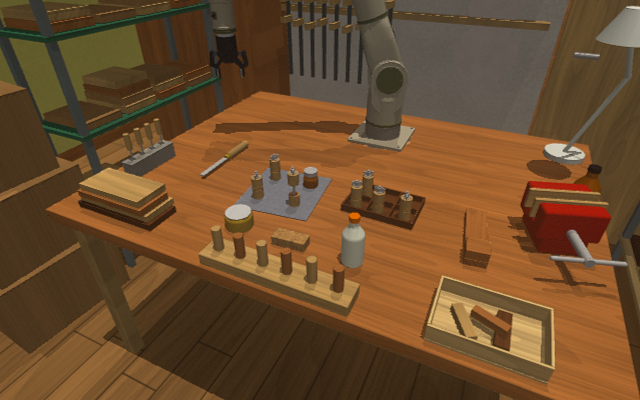

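The picture shows the mat (~285,195) with, on it, short spares at (257,186) and (275,167), the long clamp at (294,188) and the jar at (311,177). The rack is at (387,208) with four clamps in it. Next I'll fit poses from the side view and plan the first move.

```bash
cat >> h.py <<'E'
from scipy.spatial.transform import Rotation as Ro
def plan(xyz,yaw=None):
    "fraction-of-scale shift (tool axes) and spin to reach xyz, tool-x at yaw"
    o=manip.get_obs(); R=Ro.from_quat(o["ee_rot"]).as_matrix()
    d=R.T@(np.array(xyz)-o["position"])/0.15
    y0=np.arctan2(R[1,0],R[0,0]); s=0
    if yaw is not None:
        e=-(yaw-y0); e=(e+np.pi/2)%np.pi-np.pi/2; s=np.degrees(e)/30
    print("now",o["position"].round(4),"yaw",np.degrees(y0).round(1),"delta",d.round(3),"spin",np.round(s,3),"clk",o["clock"])
E
python3 - <<'E'
from h import *
plan((0.5,-0.15,0.33))
p=camera("side"); save(p,"side"); C=cloud(p); print(-p["R"].T@p["t"])
w=camera("wrist"); print("wrist cam pos",-w["R"].T@w["t"],"axis",w["R"][2],"right",w["R"][0],w["vertical_fov"])
for q in ("clamp_1_c","spare_1_c","long_clamp_c","wax_jar","rack","mat"):
    print(q)
    for r in outline_of(q,p):
        m=r["region"]&(p["depth"]>0); P=C[m]; v,u=np.nonzero(m)
        if len(P): print("  out",round(r["conf"],2),"px",u.mean().round(),v.mean().round(),len(P),"lo",np.percentile(P,3,0).round(3),"hi",np.percentile(P,97,0).round(3))
E
```

```text
now [ 0.2445 -0.5752  0.2533] yaw 23.0 delta [ 2.677 -1.943 -0.511] spin 0 clk 1.45
[0.4198206  1.07420387 0.96683777]
wrist cam pos [ 0.31111212 -0.54634475  0.37407947] axis [-0.26750465 -0.11433301 -0.9567493 ] right [ 3.91527566e-01 -9.20166248e-01  4.91174854e-04] 69.27866543654262
clamp_1_c
  out 0.79 px 348.0 222.0 202 lo [0.535 0.084 0.021] hi [0.568 0.109 0.098]
spare_1_c
  out 0.67 px 280.0 202.0 342 lo [ 0.771 -0.057  0.009] hi [0.813 0.04  0.036]
long_clamp_c
  out 0.8 px 334.0 180.0 364 lo [ 0.607 -0.21   0.005] hi [ 0.659 -0.073  0.136]
wax_jar
  out 0.61 px 371.0 192.0 281 lo [ 0.477 -0.111  0.012] hi [ 0.52  -0.069  0.069]
rack
  out 0.64 px 359.0 258.0 2317 lo [0.439 0.06  0.004] hi [0.585 0.283 0.028]
  out 0.28 px 372.0 165.0 234 lo [ 0.493 -0.332  0.004] hi [ 0.535 -0.209  0.098]
mat
  out 0.77 px 352.0 189.0 2622 lo [ 0.444 -0.273  0.002] hi [ 0.694 -0.033  0.011]
```

View pics/side.png

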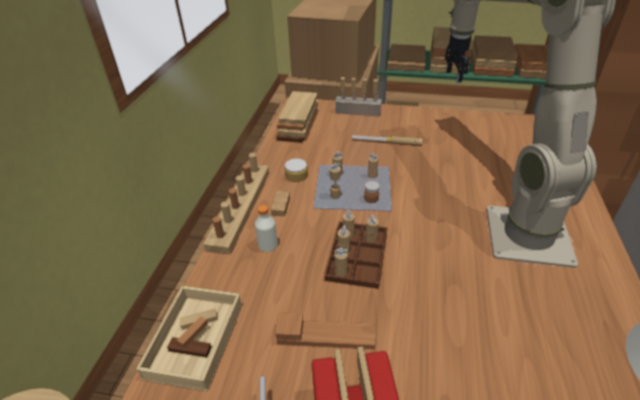

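The side view shows the rack (~359,255) with its far-x column full (three clamps), plus one clamp at (373,228). The empty cells are the two nearer-x ones at about (368,245) and (365,268). Now I'll move above the mat.

>>> carry_out([
  [0.3,-0.2,-0.06,0,1],
  [0.6,-0.43,-0.12,0,1],
  [0.9,-0.65,-0.17,0,1],
  [0.9,-0.65,-0.17,0,1],
])

```text
clock: 2.35
position: [0.3341, -0.4291, 0.2802]
ee_rot: [0.979, 0.203, 0.001, 0.001]
ft_force: [-0.5, -0.2, 0.2]
grip_width: 0.999
grasp_force: 0.0
```

>>> carry_out([
  [0.3,-0.2,-0.06,0,1],
  [0.6,-0.43,-0.12,0,1],
  [0.9,-0.65,-0.17,0,1],
  [0.9,-0.65,-0.17,0,1],
])

```text
clock: 2.85
position: [0.4191, -0.2868, 0.3052]
ee_rot: [0.979, 0.203, 0.001, 0.0]
ft_force: [0.5, -0.9, 0.3]
grip_width: 1.004
grasp_force: 0.0
```

>>> carry_out([
  [0.3,-0.2,-0.06,0,1],
  [0.6,-0.43,-0.12,0,1],
  [0.9,-0.65,-0.17,0,1],
  [0.9,-0.65,-0.17,0,1],
  [0.9,-0.65,-0.17,0,1],
])

```text
clock: 3.48
position: [0.5024, -0.1494, 0.3294]
ee_rot: [0.98, 0.199, -0.0, 0.0]
ft_force: [-0.1, -0.8, -0.3]
grip_width: 1.002
grasp_force: 0.0
```

```bash
python3 - <<'E'
from h import *
plan((0.5,-0.15,0.33)); w=camera("wrist"); save(w,"w1"); C=cloud(w)
P=C.reshape(-1,3); ok=(w["depth"]>0).ravel()&(P[:,2]>0.045)&(P[:,2]<0.15)&(P[:,0]>.42)&(P[:,0]<.72)&(P[:,1]>-.29)&(P[:,1]<0.3)
Q=P[ok]
# cluster via occupancy grid
g=np.zeros((320,600),np.uint8); i=((Q[:,:2]-[.41,-.3])*1000).astype(int); g[i[:,0],i[:,1]]=255
g=cv2.morphologyEx(g,cv2.MORPH_CLOSE,np.ones((7,7)))
n,l,st,ce=cv2.connectedComponentsWithStats(g)
for k in range(1,n):
    if st[k,4]<60: continue
    S=Q[l[i[:,0],i[:,1]]==k]; zt=S[:,2].max(); T=S[S[:,2]>zt-0.012] 
    D=S[(S[:,2]>.07)&(S[:,2]<.087)]
    print(len(S),"top",zt.round(3),"topmid",((T.min(0)+T.max(0))/2).round(3),"disc",D.min(0).round(3) if len(D) else "",D.max(0).round(3) if len(D) else "")
E
```

```text
now [ 0.5024 -0.1494  0.3294] yaw 22.9 delta [-0.016 -0.003 -0.004] spin 0 clk 3.475
1138 top 0.103 topmid [0.475 0.101 0.097] disc [0.458 0.082 0.07 ] [0.492 0.118 0.086]
967 top 0.067 topmid [ 0.495 -0.095  0.061] disc  
693 top 0.102 topmid [ 0.505 -0.229  0.096] disc [ 0.489 -0.246  0.07 ] [ 0.523 -0.211  0.087]
985 top 0.096 topmid [0.537 0.241 0.09 ] disc [0.528 0.227 0.07 ] [0.552 0.251 0.087]
1257 top 0.103 topmid [0.548 0.09  0.097] disc [0.53  0.072 0.07 ] [0.566 0.108 0.087]
1556 top 0.102 topmid [0.551 0.163 0.096] disc [0.533 0.144 0.07 ] [0.569 0.181 0.087]
1113 top 0.142 topmid [ 0.619 -0.092  0.136] disc [ 0.602 -0.107  0.082] [ 0.61  -0.091  0.086]
896 top 0.101 topmid [ 0.632 -0.219  0.095] disc [ 0.614 -0.237  0.07 ] [ 0.65  -0.202  0.087]
```

View pics/w1.png

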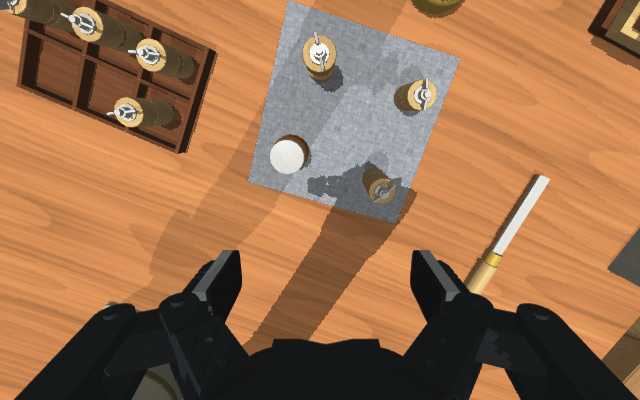

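The wrist view shows the spares at (422,95) and (381,187), the long clamp at (320,55), the jar at (288,155), and the rack with empty cells at upper left. The heights (~0.101 m tops) and disc widths (~36 mm) match. Next I'll approach spare A at (0.506,-0.2285).

```bash
python3 - <<'E'
from h import *
plan((0.506,-0.2285,0.19),np.radians(45))
w=camera("wrist"); s=camera("scene"); d=camera("side")
P=[]
for p in (w,s,d):
    q=cloud(p).reshape(-1,3); P.append(q[(p["depth"].ravel()>0)&(q[:,2]>0.019)&(q[:,2]<0.029)&(q[:,0]>.41)&(q[:,0]<.62)&(q[:,1]>.04)&(q[:,1]<.31)])
    print(len(P[-1]), P[-1].min(0).round(3),P[-1].max(0).round(3))
from scipy.optimize import minimize
# template: |point| lies on wall network of the grid
def cost(a,Q):
    c,s_=np.cos(a[2]),np.sin(a[2]); L=(Q[:,:2]-a[:2])@np.array([[c,-s_],[s_,c]])
    dx=np.abs(L[:,0][:,None]-[-74,0,74]*np.array(1e-3)).min(1); dy=np.abs(L[:,1][:,None]-np.array([-.111,-.037,.037,.111])).min(1)
    e=np.maximum(np.minimum(dx,dy)-.003,0); out=np.maximum(0,np.maximum(np.abs(L[:,0])-.077,np.abs(L[:,1])-.114))
    return np.minimum(e,.01).mean()+np.minimum(out,.02).mean()
for Q in (P[0],np.vstack(P[1:]),np.vstack(P)):
    best=min((minimize(cost,[x,y,t],(Q,),method="Nelder-Mead",options=dict(initial_simplex=[[x,y,t],[x+.01,y,t],[x,y+.01,t],[x,y,t+.08]])) for t in np.radians([-15,-8,0,8,15]) for x in(.505,.52) for y in(.165,.18)),key=lambda r:r.fun)
    a=best.x; print(a.round(4),np.degrees(a[2]).round(1),best.fun)
    R=np.array([[np.cos(a[2]),-np.sin(a[2])],[np.sin(a[2]),np.cos(a[2])]])
    print([ (a[:2]+R@[x,y]).round(3).tolist() for x in(-.037,.037) for y in(.074,0,-.074)])
E
```

```text
now [ 0.5021 -0.1498  0.3294] yaw 22.9 delta [-0.179  0.493  0.929] spin -0.738 clk 3.525
4616 [0.429 0.053 0.019] [0.586 0.285 0.029]
597 [0.433 0.055 0.019] [0.594 0.285 0.029]
831 [0.433 0.052 0.019] [0.591 0.287 0.029]
[ 0.5088  0.1681 -0.0217] -1.2 0.001044927711875613
[[0.473, 0.243], [0.472, 0.169], [0.47, 0.095], [0.547, 0.241], [0.546, 0.167], [0.544, 0.093]]
[ 0.5124  0.17   -0.021 ] -1.2 0.0015504776809683737
[[0.477, 0.245], [0.475, 0.171], [0.474, 0.097], [0.551, 0.243], [0.549, 0.169], [0.548, 0.095]]
[ 0.5098  0.1684 -0.0218] -1.2 0.0013137107402521847
[[0.474, 0.243], [0.473, 0.169], [0.471, 0.095], [0.548, 0.242], [0.547, 0.168], [0.545, 0.094]]
```

>>> carry_out([
  [-0.06,0.16,0.3,-0.25,1],
  [-0.12,0.33,0.6,-0.5,1],
  [-0.18,0.49,0.93,-0.74,1],
  [-0.18,0.49,0.93,-0.74,1],
  [-0.18,0.49,0.93,-0.74,1],
])

```text
clock: 4.3
position: [0.5072, -0.2257, 0.1916]
ee_rot: [0.924, 0.384, 0.001, 0.0]
ft_force: [-0.0, 0.3, 0.8]
grip_width: 1.002
grasp_force: 0.0
```

```bash
cat >> h.py <<'E'
def tops(box,zlo,zhi):
    "centres of things between zlo and zhi inside box (x0,x1,y0,y1), wrist view"
    w=camera("wrist"); Q=cloud(w)[w["depth"]>0]
    Q=Q[(Q[:,2]>zlo)&(Q[:,2]<zhi)&(Q[:,0]>box[0])&(Q[:,0]<box[1])&(Q[:,1]>box[2])&(Q[:,1]<box[3])]
    if len(Q)<10: print("few",len(Q)); return w
    (c,r)=cv2.minEnclosingCircle(Q[:,:2].astype(np.float32)*1000); print(len(Q),"circle mm",np.round(c,1),round(r,1),"min",Q.min(0).round(4),"max",Q.max(0).round(4)); return w
E
python3 - <<'E'
from h import *
tops((.47,.54,-.265,-.195),.072,.088); plan((0.506,-0.2285,0.061),np.radians(45))
E
```

```text
1007 circle mm [ 505.4 -228.5] 17.9 min [ 0.4881 -0.246   0.0721] max [ 0.5231 -0.2107  0.088 ]
now [ 0.5077 -0.2254  0.1922] yaw 45.2 delta [-0.024  0.005  0.875] spin 0.006 clk 4.35
```

>>> carry_out([
  [-0.02,0,0.3,0,1],
  [-0.02,0,0.6,0,1],
  [-0.02,0,0.87,0,1],
  [-0.02,0,0.87,0,1],
  [-0.02,0,0.87,0,-1],
  [-0.02,0,0.87,0,-1],
  [-0.02,0,0.87,0,-1],
  [-0.02,0,0.87,0,-1],
  [-0.02,0,0.87,0,-1],
  [-0.02,0,0.87,0,-1],
], force=40)

```text
clock: 5.6
position: [0.5056, -0.2284, 0.0615]
ee_rot: [0.923, 0.384, 0.001, 0.001]
ft_force: [-1.2, 0.6, 8.5]
grip_width: 0.41
grasp_force: 38.9
```

>>> carry_out([
  [0,0,-0.15,0,-1],
  [0,0,-0.4,0,-1],
  [0,0,-0.7,0,-1],
  [0,0,-1,0,-1],
  [0.25,-0.28,-1,0,-1],
  [0.5,-0.56,-1,0,-1],
  [0.7,-0.79,-1,0,-1],
  [0.7,-0.79,-1,0,-1],
])

```text
clock: 6.6
position: [0.4943, -0.066, 0.2105]
ee_rot: [0.922, 0.387, 0.0, 0.0]
ft_force: [-0.0, -1.0, -2.0]
grip_width: 0.416
grasp_force: 40.5
```

>>> carry_out([
  [0.25,-0.28,0,0,-1],
  [0.5,-0.56,0,0,-1],
  [0.7,-0.79,0,0,-1],
  [0.7,-0.79,0,0,-1],
])

```text
clock: 7.1
position: [0.4839, 0.0912, 0.2103]
ee_rot: [0.922, 0.387, 0.0, -0.0]
ft_force: [-0.1, -0.7, -1.4]
grip_width: 0.411
grasp_force: 40.5
```

>>> carry_out([
  [0.25,-0.28,0,0,-1],
  [0.5,-0.56,0,0,-1],
  [0.7,-0.79,0,0,-1],
  [0.7,-0.79,0,0,-1],
  [0.7,-0.79,0,0,-1],
])

```text
clock: 7.72
position: [0.4748, 0.2444, 0.2096]
ee_rot: [0.923, 0.384, -0.0, 0.0]
ft_force: [-0.1, -0.2, -1.5]
grip_width: 0.413
grasp_force: 40.6
```

```bash
python3 - <<'E'
from h import *
plan((0.475,0.244,0.064),np.radians(44)); print(manip.get_obs()["grasp_force"],manip.get_obs()["grip_width"])
w=camera("wrist"); save(w,"w2")
E
```

```text
now [0.4748 0.2444 0.2096] yaw 45.1 delta [-0.     0.002  0.97 ] spin 0.038 clk 7.725
40.556350350379944 0.41322888733129
```

View pics/w2.png

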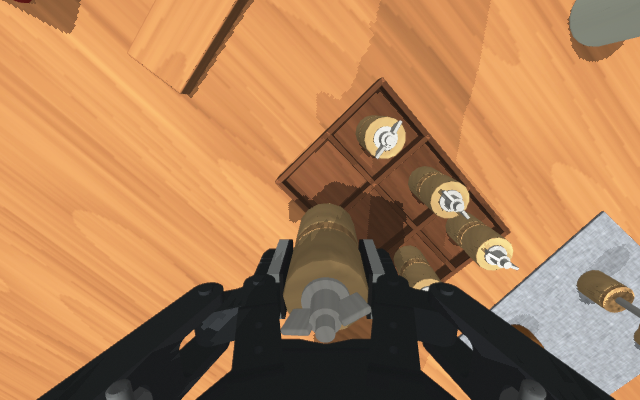

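The view shows the clamp held upright at (325,260), and the empty +y/-x cell at (325,175). The pose matches the cell 1 target, so I'll lower and release.

>>> carry_out([
  [0,0,0.3,0,-1],
  [0,0,0.6,0,-1],
  [0,0,0.8,0,-1],
  [0,0,0.9,0,-1],
  [0,0,0.97,0,-1],
  [0,0,0.97,0,-1],
  [0,0,0.97,0,-1],
])

```text
clock: 8.65
position: [0.4747, 0.2463, 0.0653]
ee_rot: [0.923, 0.384, 0.001, 0.0]
ft_force: [0.7, -0.3, -1.4]
grip_width: 0.411
grasp_force: 40.6
```

>>> carry_out([
  [0,0,0.012,0,-1],
  [0,0,0.012,0,-1],
  [0,0,0.012,0,-0.1],
  [0,0,0.012,0,0.3],
  [0,0,0.012,0,0.6],
  [0,0,0.012,0,0.6],
  [0,0,0.012,0,0.6],
  [0,0,0.012,0,0.6],
])

```text
clock: 9.65
position: [0.4741, 0.246, 0.0625]
ee_rot: [0.923, 0.384, 0.0, 0.0]
ft_force: [0.2, 0.1, -0.6]
grip_width: 0.799
grasp_force: 0.0
```

>>> carry_out([
  [0,0,-0.15,0,0.6],
  [0,0,-0.4,0,0.6],
  [0,0,-0.7,0,0.6],
  [0,0,-1,0,1],
  [0,0,-1,0,1],
  [0,0,-1,0,1],
])

```text
clock: 10.4
position: [0.4739, 0.2458, 0.2119]
ee_rot: [0.923, 0.384, -0.0, 0.0]
ft_force: [-0.5, -0.2, -0.7]
grip_width: 1.0
grasp_force: 0.0
```

```bash
python3 - <<'E'
from h import *
w=tops((.44,.51,.205,.28),.072,.088); save(w,"w3")
plan((0.632,-0.2195,0.2),np.radians(45))
E
```

```text
896 circle mm [473.8 246.3] 17.8 min [0.4559 0.2291 0.072 ] max [0.4913 0.2641 0.0877]
now [0.4737 0.2456 0.2114] yaw 45.2 delta [-1.457  2.933  0.077] spin 0.007 clk 10.45
```

View pics/w3.png

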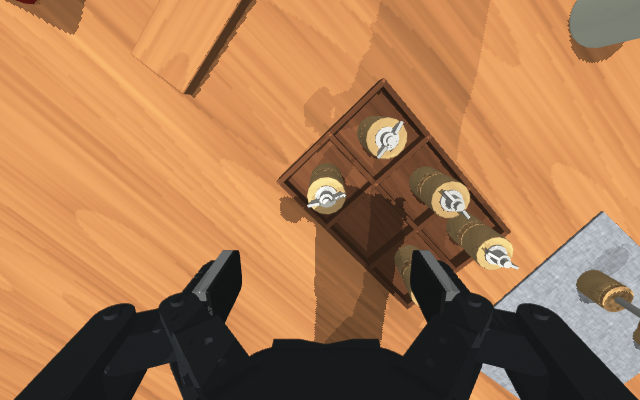

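The spare stands upright in cell 1 at (326,190) and the others are unmoved. Now I'll go to spare B.

>>> carry_out([
  [-0.17,0.34,0,0,1],
  [-0.34,0.68,0,0,1],
  [-0.49,0.98,0,0,1],
  [-0.49,0.98,0,0,1],
])

```text
clock: 10.95
position: [0.5272, 0.0854, 0.2108]
ee_rot: [0.925, 0.381, -0.001, 0.0]
ft_force: [0.1, 0.5, -0.3]
grip_width: 1.003
grasp_force: 0.0
```

>>> carry_out([
  [-0.17,0.34,0,0,1],
  [-0.34,0.68,0,0,1],
  [-0.49,0.98,0,0,1],
  [-0.49,0.98,0,0,1],
])

```text
clock: 11.45
position: [0.5792, -0.0693, 0.2106]
ee_rot: [0.924, 0.382, -0.001, -0.0]
ft_force: [0.4, 0.7, 0.0]
grip_width: 1.004
grasp_force: 0.0
```

>>> carry_out([
  [-0.17,0.34,0,0,1],
  [-0.34,0.68,0,0,1],
  [-0.48,0.98,0.07,0,1],
  [-0.48,0.98,0.07,0,1],
  [-0.48,0.98,0.07,0,1],
])

```text
clock: 12.08
position: [0.633, -0.2177, 0.2011]
ee_rot: [0.923, 0.385, -0.0, -0.001]
ft_force: [-0.1, 0.6, 0.1]
grip_width: 1.0
grasp_force: 0.0
```

```bash
python3 - <<'E'
from h import *
tops((.6,.67,-.255,-.185),.072,.088); plan((0.632,-0.2195,0.061),np.radians(45))
E
```

```text
997 circle mm [ 632.2 -219.6] 17.9 min [ 0.6148 -0.2371  0.0723] max [ 0.65   -0.2021  0.0879]
now [ 0.6331 -0.2173  0.2017] yaw 45.4 delta [-0.016  0.006  0.938] spin 0.013 clk 12.125
```

>>> carry_out([
  [-0.01,0,0.3,0,1],
  [-0.01,0,0.6,0,1],
  [-0.01,0,0.94,0,1],
  [-0.01,0,0.94,0,1],
  [-0.01,0,0.94,0,-1],
  [-0.01,0,0.94,0,-1],
  [-0.01,0,0.94,0,-1],
  [-0.01,0,0.94,0,-1],
  [-0.01,0,0.94,0,-1],
  [-0.01,0,0.94,0,-1],
], force=40)

```text
clock: 13.38
position: [0.6329, -0.2213, 0.0631]
ee_rot: [0.923, 0.384, 0.001, 0.001]
ft_force: [-1.2, 0.5, 6.6]
grip_width: 0.413
grasp_force: 39.2
```

>>> carry_out([
  [0,0,-0.15,0,-1],
  [0,0,-0.4,0,-1],
  [0,0,-0.7,0,-1],
  [0,0,-1,0,-1],
  [0,0,-1,0,-1],
])

```text
clock: 14.0
position: [0.6338, -0.2213, 0.2174]
ee_rot: [0.923, 0.384, 0.003, 0.003]
ft_force: [0.1, -0.1, -2.5]
grip_width: 0.41
grasp_force: 40.1
```

```bash
python3 - <<'E'
from h import *
plan((0.474,0.170,0.22),np.radians(44))
E
```

```text
now [ 0.6338 -0.2213  0.2174] yaw 45.2 delta [ 1.101 -2.594 -0.033] spin 0.041 clk 14.0
```

>>> carry_out([
  [0.12,-0.28,-0.02,0,-1],
  [0.25,-0.57,-0.02,0,-1],
  [0.37,-0.865,-0.02,0,-1],
  [0.37,-0.865,-0.02,0,-1],
])

```text
clock: 14.5
position: [0.5779, -0.0859, 0.215]
ee_rot: [0.922, 0.387, 0.0, -0.0]
ft_force: [0.4, -1.7, -1.0]
grip_width: 0.41
grasp_force: 40.3
```

>>> carry_out([
  [0.12,-0.28,0,0,-1],
  [0.25,-0.57,0,0,-1],
  [0.37,-0.865,0,0,-1],
  [0.37,-0.865,0,0,-1],
])

```text
clock: 15.0
position: [0.5248, 0.0438, 0.2147]
ee_rot: [0.922, 0.387, 0.0, 0.0]
ft_force: [1.2, -0.3, -0.9]
grip_width: 0.409
grasp_force: 40.5
```

>>> carry_out([
  [0.12,-0.28,0,0,-1],
  [0.25,-0.57,0,0,-1],
  [0.37,-0.865,0,0,-1],
  [0.37,-0.865,0,0,-1],
  [0.37,-0.865,0,0,-1],
])

```text
clock: 15.62
position: [0.4736, 0.1698, 0.2141]
ee_rot: [0.923, 0.384, -0.0, 0.0]
ft_force: [-0.3, 0.3, -0.4]
grip_width: 0.413
grasp_force: 40.5
```

```bash
python3 - <<'E'
from h import *
plan((0.474,0.170,0.066),np.radians(44))
E
```

```text
now [0.4736 0.1698 0.2141] yaw 45.1 delta [0.003 0.001 0.987] spin 0.038 clk 15.625
```

>>> carry_out([
  [0,0,0.3,0,-1],
  [0,0,0.6,0,-1],
  [0,0,0.8,0,-1],
  [0,0,0.9,0,-1],
  [0,0,0.99,0,-1],
  [0,0,0.99,0,-1],
  [0,0,0.99,0,-1],
])

```text
clock: 16.5
position: [0.4734, 0.1713, 0.0663]
ee_rot: [0.923, 0.384, 0.001, 0.0]
ft_force: [0.2, -1.0, -1.6]
grip_width: 0.412
grasp_force: 40.4
```

>>> carry_out([
  [0,0,0.015,0,-1],
  [0,0,0.015,0,-1],
  [0,0,0.015,0,-1],
])

```text
clock: 16.88
position: [0.4734, 0.1714, 0.0641]
ee_rot: [0.923, 0.384, 0.001, 0.0]
ft_force: [-0.8, -0.4, 5.8]
grip_width: 0.414
grasp_force: 41.0
```

Touching the floor (5.8 N), so I'll release and retreat.

>>> carry_out([
  [0,0,0,0,-0.1],
  [0,0,0,0,0.3],
  [0,0,0,0,0.5],
  [0,0,0,0,0.5],
  [0,0,0,0,0.5],
  [0,0,0,0,0.5],
])

```text
clock: 17.62
position: [0.4728, 0.1712, 0.0632]
ee_rot: [0.923, 0.384, -0.0, 0.0]
ft_force: [-0.7, -0.3, -0.8]
grip_width: 0.754
grasp_force: 0.0
```

>>> carry_out([
  [0,0,-0.15,0,0.5],
  [0,0,-0.4,0,0.5],
  [0,0,-0.7,0,0.5],
  [0,0,-1,0,0.5],
  [-0.3,0,-1,0,0.5],
  [-0.5,0,-1,0,0.5],
  [-0.5,0,-1,0,0.5],
])

```text
clock: 18.5
position: [0.4192, 0.1164, 0.2134]
ee_rot: [0.924, 0.383, -0.0, 0.001]
ft_force: [-1.2, -0.9, 0.6]
grip_width: 0.754
grasp_force: 0.0
```

```bash
python3 - <<'E'
from h import *
w=tops((.44,.51,.135,.205),.072,.088); tops((.44,.51,.21,.28),.072,.088); tops((.44,.51,.135,.205),.095,.12); tops((.44,.51,.21,.28),.095,.12); save(w,"w4")
E
```

```text
1173 circle mm [472.7 172.7] 17.9 min [0.4553 0.155  0.078 ] max [0.4905 0.1903 0.0849]
1380 circle mm [473.5 245.9] 18.0 min [0.4557 0.2281 0.072 ] max [0.491  0.2637 0.088 ]
249 circle mm [472.9 173.6] 16.4 min [0.4579 0.1652 0.095 ] max [0.4885 0.1804 0.1029]
325 circle mm [473.4 245.8] 16.8 min [0.4582 0.2374 0.095 ] max [0.4889 0.2539 0.1027]
```

View pics/w4.png

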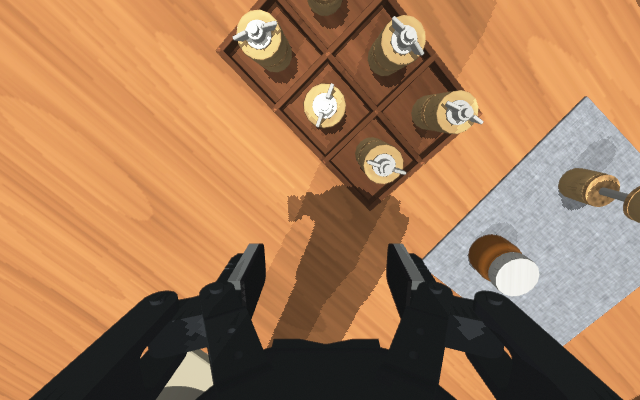

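The view shows all six cells filled with upright clamps. The new ones are at (258,38) and (325,105), with tops at 0.103 m and centres within 4 mm of the cells.

```bash
python3 -c "
from h import *
print(ticket.hand_in())"
```

```text
the job is handed in; nothing more can be done
None
```

Both spare short clamps now stand upright on the floor of the two empty rack cells, within about 4 mm of centre. Nothing else appeared to move in the wrist-camera views, and the job is handed in at about 19 s of the 54 s allowed; the hand-in returned no verdict.

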